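# Angle a bar blank past the clamp post into the marking nest

## Task

Load the loose dark aluminium bar into the marking nest by pushing it along the plate with the fingertips: slide its right end in at an angle between the clamp post and the rail, then swing the left end in, so that the bar lies between the two end blocks with its whole long side flush against the rail. Do not pinch or lift the bar, and leave the other things on the plate where they are.

Things in the scene. Friction and masses are not known exactly. Their poses are not given: they have to be found in the camera images.
- bed: the drilled aluminium plate, 420 x 900 x 10 mm, fixed. Origin under its centre on the table; x points away from the robot, y to the left, z up; its top is 10 mm above the table
- nest: the marking nest, fixed on the bed: a straight bare steel rail 294 mm long, 20 thick, 18 high, with an end block at each end, on the robot's side, and a clamp post. Origin: middle of the rail's front face (facing the robot), level with the bed's top; x square to the rail, away from the robot (rail fills x = 0 to 20), y along it to the left, z up. The bay is y = -127 to +127. Screws stand on the rail to 30 mm
- nest_right_block (a point): right end block, fixed, 20 mm wide, 18 high, standing 35 mm out from the rail (nest x = -35 to 0, y = -147 to -127 mm). Point: the bay's right inner corner, where this block meets the rail, bed level
- nest_left_block (a point): left end block, fixed, 20 mm wide, 18 high, standing only 16 mm out from the rail (nest x = -16 to 0, y = 127 to 147 mm). Point: the bay's left inner corner, where this block meets the rail, bed level
- nest_post (a point): foot of the clamp's fixed round post, at nest x = -56, y = -67 mm: 20 mm diameter, 56 tall; 46 mm is free between post and rail. A 25 mm collar and a 14 mm wide arm, 37 mm and more above the bed, reach from it over the bay; the clamp's foot hangs 28 mm above the bed at x = -15, under a 20 mm knob whose top, 64 mm above the bed, is the highest part
- bar: the loose blank: a solid dark-anodised aluminium bar 240 mm long, 30 mm wide, 20 mm high, about 0.39 kg (0.3 to 0.55), with square ends. It starts on the bed between the nest and the robot, to the left of the post and further left than the bay. Origin: centre of its underside; y along its length (to the left), x across its width (away from the robot), z up
- bar_near: the bar's long side face towards the robot, without the last 8 mm at each end: part of the bar, same origin and axes
- bar_far: the bar's long side face towards the rail, without the last 8 mm at each end: part of the bar, same origin and axes
- bar_right_end (a point): centre of the bar's right end face (the end nearer the post), 10 mm above its underside
- bar_left_end (a point): centre of the bar's left end face, 10 mm above its underside
- rotary: the rotary chuck attachment fixed at the left of the bed, about 190 x 120 mm, 135 mm tall; origin under its centre
- screw_a: a loose brass thumb screw standing on its 18 mm head, 28 mm tall, right of the post, on the robot's side of the nest; leave it alone. Origin: centre of its underside
- screw_b: a second loose thumb screw, the same size, behind the nest's rail; leave it alone. Origin: centre of its underside
- gauge: a stepped steel focus gauge block, 30 x 60 mm, 36 mm tall, near left of the bed; leave it alone. Origin: centre of its underside
- caliper: a vernier caliper lying flat, about 225 mm long and 70 mm wide over its jaws, 10 mm thick, near right of the bed; leave it alone. Origin: centre of its underside
- tumbler: an open steel tumbler, 76 mm across, 120 mm tall, to the right of the nest; leave it alone. Origin: centre of its underside
- cleaner: a white plastic bottle, 48 mm across, 150 mm tall, behind and to the left of the nest; leave it alone. Origin: centre of its underside
- hexkey: an L-shaped hex key, 93 mm long, 6 mm thick, lying behind the rail; leave it alone. Origin: centre of its underside

How it is judged:
On the way:
1. the bar's right end is in the bay behind the post while the left end is still out of the bay (x of bar_right_end in the frame of nest between -0.038 and -0.008 m and y of bar_right_end in the frame of nest below -0.09 m and x of bar_left_end in the frame of nest below -0.026 m), for 0.1 s.
At the end, for the whole second after the job is handed in: The bar lies flat on the bed between the end blocks, its far long side within 3 mm of the rail at both ends, at rest (x of bar_right_end in the frame of nest between -0.018 and -0.012 m and x of bar_left_end in the frame of nest between -0.018 and -0.012 m and y of bar_right_end in the frame of nest between -0.129 and -0.11 m and y of bar_left_end in the frame of nest between 0.11 and 0.129 m and z of bar_right_end in the frame of nest between 0.006 and 0.014 m and z of bar_left_end in the frame of nest between 0.006 and 0.014 m and linear speed of bar below 0.01 m/s); the robot touches nothing.
It fails at once if the bar is lifted or tipped off the bed (by more than about 6 mm) (z of any of bar_right_end, bar_left_end in the frame of nest above 0.016 m or angle between bar's own z axis and vertical above 0.15 rad).
It fails at once if the bar is pinched: both its long sides pressed by the fingers at once with more than 1 N (contact force between the fingers and bar_near above 1 N and contact force between the fingers and bar_far above 1 N).
It fails at once if another thing on the bed is shifted by more than 15 mm (distance of any of screw_a, screw_b, gauge, caliper, tumbler, cleaner, hexkey from where it was at the start of the episode above 0.015 m).
It also fails if it takes over 72 s, if anything falls off the work surface, if the arm or the gripper's body presses on something with over 40 N, if the wrist force passes 120 N, or if a joint passes its speed limit or range.

## Robot

A 7-joint arm with a two-finger parallel gripper is mounted at the origin on the work surface. World frame = base frame: x ahead of the robot, y to its left, z up, the work surface at z = 0. Lengths are in m, angles in rad, forces in N, time in s.
With the tool pointing down it reaches from about 0.425 to 0.95 m from the base axis. Payload 4.7 kg.
Tool frame: the origin (TCP) lies midway between the tips of the shut fingers; the grasp point (between the pads) lies 19 mm behind it (ctrl.pinch_z is the distance from the TCP to the grasp point, in m); z points along the fingers, y is the direction in which the jaws open and shut (so a half turn about z gives the same grasp; the last joint's range is limited). The gripper opens to 87 mm and grips with 3 to 60 N. Pads are 19 mm wide; open, the fingers measure 117 mm over their backs; the gripper's body (75 mm by 190 mm) begins 51 mm behind the grasp point.
Start: joints at [-1.367, 0.469, -0.049, 1.532, 0.024, 1.141, -0.082], TCP at [0.156, 0.657, 0.223] pointing down, gripper open.
Joint ranges: [-2.59, 2.59], [-0.33, 1.99], [-1.39, 1.29], [0.1, 2.45], [-1.04, 4.18], [0.21, 1.99], [-2.66, 2.66]. Speed limits (rad/s): [2.57, 2.57, 3.14, 3.14, 3.14, 3.14, 3.14].

## Interface

Orientations are given as a rotation vector (axis times angle).
In Python, from plant import ctrl, optics gives the robot as it stands.
- The arm moves only by the tool arm_command, never from a script. Its argument "increments" is text: rows parted by semicolons, each of 5 numbers parted by spaces: the shift along the tool's x, y, z in cm, then the turn about the tool's z in rad, then the gripper command: -1 is shut, 1 is fully open, values between are in proportion. A call has 1 to 12 rows; each row is the pose to reach, as a shift and turn from the pose commanded when the call began, along the tool's axes at that moment; what a row does not reach only later rows make up. A row lasts 1/12 s, in which the tool goes at most 41.7 mm and 7.16 degrees, less where a joint would pass 70% of its speed; a pose out of reach is approached as far as the arm can. A call with a gripper value outside its range is refused whole. The fingers move at their own pace and stop on an object; "force" is the grip in N (left out, the last holds). Time passes only in rows, so rows that repeat a pose let the fingers close. It gives the time, the measured TCP pose, the force and the opening at its end, in the units of the state.
- ctrl.read_state(): the state, without advancing time (a new reading comes with each control period).
- optics.get_image(name): name is "scene" or "top" or "wrist"; returns (picture, depth): 480x640x3 uint8, blue, green, red; 480x640 float32, m along the optical axis (not along the pixel's ray), 0 where there is no reading.
- optics.camera_info(name): a dict with "intrinsics" (3x3 intrinsics, pixels), "extrinsics" (4x4, takes a point from camera to world coordinates); the wrist camera has in their place "hand_eye" (4x4, takes a point from camera to tool coordinates, whose origin is the TCP and whose axes are the flange's). Camera axes: x right, y down, z forward; pixel columns grow to the right and rows downward; lengths in m; the calibration is good to about 2 mm. A picture is of the moment at which its call begins: read the wrist's pose just before it. camera_info takes no time and is no camera call.
- ctrl.job_done(): hands the job in, once; it reports no verdict.
The state is a dict: "clock": time; "joint_positions": joint angles; "joint_vel": joint speeds; "tau": joint torques, N m; "position": TCP position; "tool_rot": TCP orientation; "ft_force": force on the tool from outside, world axes, zero at the start; "moment": the same for the moment, N m; "gripper_width": finger opening in m.
Only numpy, scipy, OpenCV 4.12 (cv2) and the standard library are available. Lean on these libraries where they do the work, as an engineer would, in place of code of your own. Each camera call takes 0.05 s, during which the arm holds its last target.

## Working session

There is one attempt and no reset: what is moved stays moved. The work goes in short steps, Python scripts to look and compute and a tool call to move; the robot and the scene stay as the last step left them, time stands still between calls to the robot, and variables do not carry over. Pictures are saved under pics/ and viewed, and the job is handed in when it is done.

Besides the shell and the picture viewer there is one more tool, called after "Emit:" in YAML: its name, and indented under it one key for each argument. arm_command: Moves the arm, as the interface text tells. Its arguments: {"type":"object","properties":{"increments":{"type":"string"},"force":{"type":"number"}},"required":["increments"]}

```bash
ls; mkdir -p pics; python3 - <<'E'
from plant import ctrl, optics
import cv2, numpy as np
s=ctrl.read_state(); print(s)
for n in ("scene","top"):
    im,d=optics.get_image(n); cv2.imwrite(f"pics/{n}0.png",im); np.save(f"pics/{n}0d.npy",d)
    print(n,optics.camera_info(n))
print(optics.camera_info("wrist"))
E
```

```text
pics
{'clock': 0.0, 'joint_positions': array([-1.36695882,  0.46940754, -0.04857047,  1.53367775,  0.02409369,
        1.14103882, -0.08229759]), 'joint_vel': array([ 0.0001628 ,  0.00016002,  0.00048967, -0.00061513,  0.0005056 ,
        0.00092413, -0.0008523 ]), 'tau': array([-5.59315777e-04, -5.07979882e+01, -7.95022119e-02, -2.36154020e+01,
       -6.09912677e-02,  3.79599526e-02,  1.77082002e-04]), 'position': array([0.15554731, 0.65621088, 0.22152908]), 'tool_rot': array([-3.64726992e-01, -3.12019892e+00,  3.04801977e-03]), 'ft_force': array([-0.60350809,  0.12406788, -0.50795831]), 'moment': array([ 0.02556509,  0.0325956 , -0.0238739 ]), 'gripper_width': 0.08667770785213931}
scene {'intrinsics': array([[447.10216955,   0.        , 318.13004404],
       [  0.        , 447.10216955, 242.4838817 ],
       [  0.        ,   0.        ,   1.        ]]), 'extrinsics': array([[ 0.53825294,  0.73881228, -0.40551225,  0.95246685],
       [ 0.84268023, -0.4642662 ,  0.27266634, -0.20355861],
       [ 0.01318361, -0.48848062, -0.87247515,  0.84408025],
       [ 0.        ,  0.        , 
[... 286 characters left out ...]
-0.9997322 ,  0.01978827,  0.01199766,  0.06087303],
       [-0.0138049 , -0.09387769, -0.99548802,  1.25820824],
       [ 0.        ,  0.        ,  0.        ,  1.        ]])}
{'intrinsics': array([[345.11096084,   0.        , 315.58367354],
       [  0.        , 345.11096084, 238.65849736],
       [  0.        ,   0.        ,   1.        ]]), 'hand_eye': array([[ 8.53565335e-04, -9.52554117e-01, -3.04368076e-01,
         8.41885230e-02],
       [ 9.99999635e-01,  8.04050376e-04,  2.88018144e-04,
         5.73798986e-04],
       [-2.96256033e-05, -3.04368210e-01,  9.52554456e-01,
        -1.60760330e-01],
       [ 0.00000000e+00,  0.00000000e+00,  0.00000000e+00,
         1.00000000e+00]])}
```

View pics/top0.png

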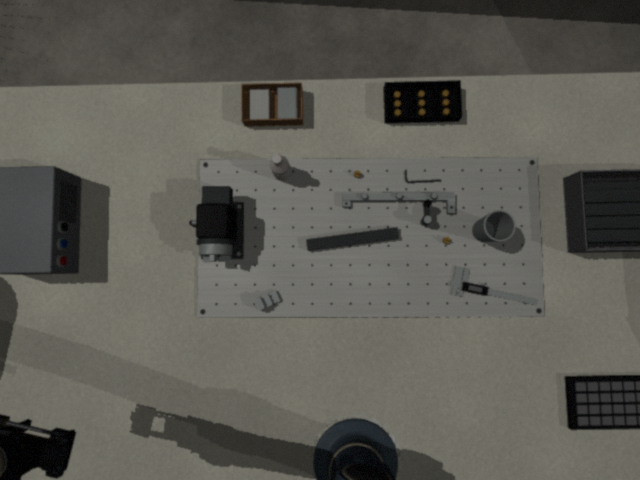

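View pics/scene0.png

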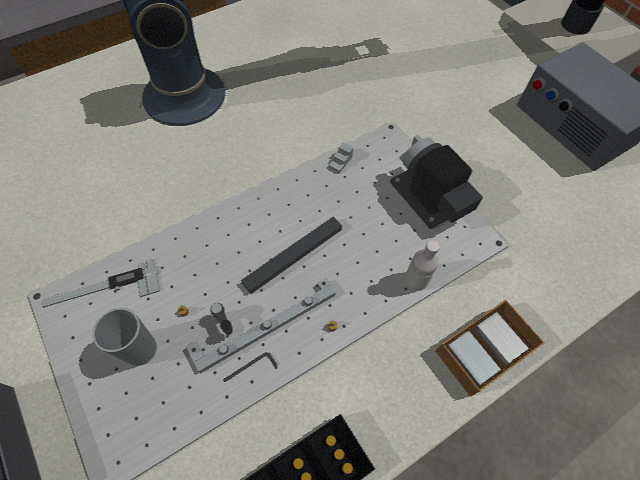

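The top view shows the bar at (308–400, 230–250), rail at (343–456, 190–212), post near (428,215), screw_a at (446,240) and tumbler at (495,228). Next I'll zoom in and measure.

```bash
cat > h.py <<'E'
import numpy as np, cv2
from plant import ctrl, optics
from scipy.spatial.transform import Rotation as R
def cam(name, s=None):
    c=optics.camera_info(name); K=np.array(c["intrinsics"])
    if name!="wrist": return K,np.array(c["extrinsics"])
    T=np.eye(4); T[:3,:3]=R.from_rotvec(s["tool_rot"]).as_matrix(); T[:3,3]=s["position"]
    return K,T@np.array(c["hand_eye"])
def ray(K,E,uv,z):
    uv=np.atleast_2d(uv).astype(float)
    d=np.c_[(uv[:,0]-K[0,2])/K[0,0],(uv[:,1]-K[1,2])/K[1,1],np.ones(len(uv))]@E[:3,:3].T
    t=(z-E[2,3])/d[:,2]; return E[:3,3]+d*t[:,None]
def proj(K,E,p):
    q=(np.atleast_2d(p)-E[:3,3])@E[:3,:3]; q=q@K.T; return q[:,:2]/q[:,2:]
E
python3 - <<'E'
from h import *
im=cv2.imread("pics/top0.png"); 
c=im[150:325,190:550]; cv2.imwrite("pics/topz.png",cv2.resize(c,None,fx=2.2,fy=2.2,interpolation=cv2.INTER_CUBIC)) 
im=cv2.imread("pics/scene0.png"); c=im[200:390,150:400]
cv2.imwrite("pics/scenez.png",cv2.resize(c,None,fx=3,fy=3,interpolation=cv2.INTER_CUBIC))
for n in("top","scene"):
    K,E=cam(n); im=cv2.imread(f"pics/{n}0.png"); g=im.max(2)
    print(n,"plate" ,[int(np.load(f"pics/{n}0d.npy")[240,350]*1000)])
    roi=np.zeros_like(g)
    if n=="top": roi[222:256,300:408]=1
    else: roi[210:298,236:350]=1
    for th in (50,60,70,80):
        m=((g<th)&(roi>0)).astype(np.uint8)
        k,l,st,ce=cv2.connectedComponentsWithStats(m); i=1+st[1:,4].argmax()
        pts=np.argwhere(l==i)[:,::-1]
        r=cv2.minAreaRect(ray(K,E,pts,0.03)[:,:2].astype(np.float32))
        print(th,st[i],r)
E
```

```text
top plate [1231]
50 [ 307  228   92   23 1063] ((0.5642053484916687, -0.0044492557644844055), (0.0326337069272995, 0.23808489739894867), 7.027621269226074)
60 [ 307  227   94   24 1169] ((0.5628713965415955, -0.005749933421611786), (0.03912098705768585, 0.2410295605659485), 7.536771297454834)
70 [ 306  226   95   26 1244] ((0.5636115074157715, -0.0054945796728134155), (0.041262853890657425, 0.24229183793067932), 7.99189567565918)
80 [ 306  226   96   26 1347] ((0.5626878142356873, -0.006202474236488342), (0.04403594136238098, 0.2461916208267212), 7.758615493774414)
scene plate [957]
50 [244 227  97  66 295] ((0.5830486416816711, -0.006827831268310547), (0.02365829423069954, 0.23593789339065552), 2.0388987064361572)
60 [242 226  99  68 367] ((0.5696966648101807, -0.007032908499240875), (0.035264600068330765, 0.23779544234275818), 6.114008903503418)
70 [ 242  217  100   77 1756] ((0.5678187608718872, -0.005917906761169434), (0.037616126239299774, 0.2413557916879654), 6.635587215423584)
80 [ 241  217  101   77 1835] ((0.5678166151046753, -0.005864359438419342), (0.037671223282814026, 0.24145987629890442), 6.66521692276001)
```

View pics/topz.png

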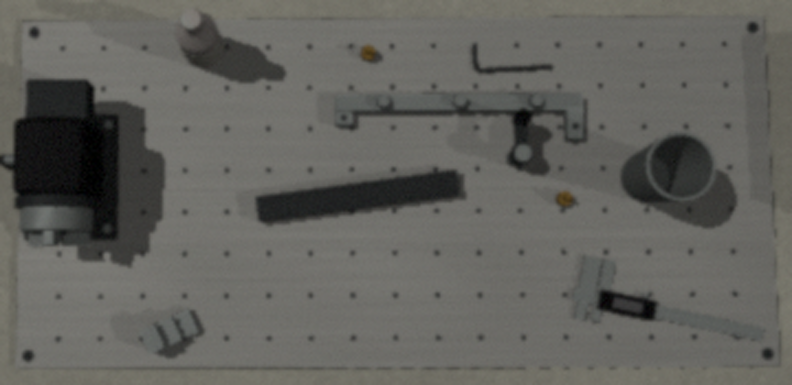

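View pics/scenez.png

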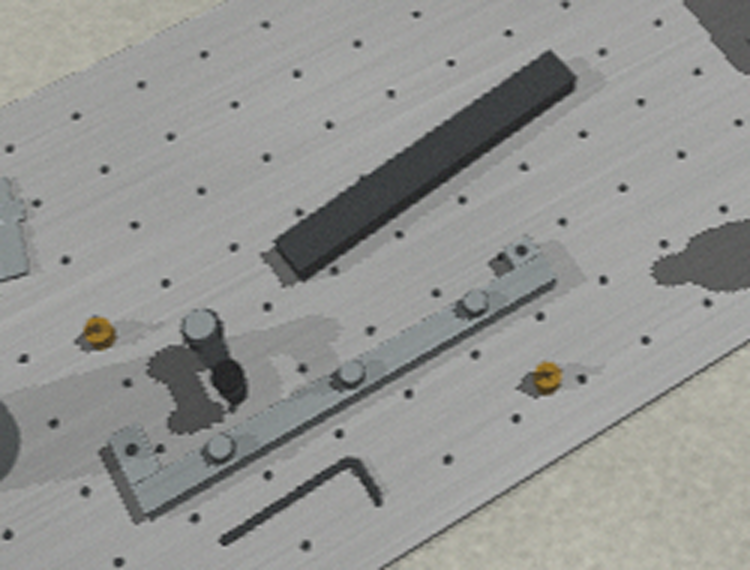

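```bash
cat >> h.py <<'E'
def pose():
    s=ctrl.read_state(); M=R.from_rotvec(s["tool_rot"]).as_matrix()
    psi=np.arctan2(-M[0,1],M[1,1])   # tool y = (-sin psi, cos psi)
    return s,M,psi
def inc(p,psi_t,p0=None,psi0=None):
    """world target -> tool increments cm, turn rad (tool assumed vertical)"""
    s,M,psi=pose(); 
    d=(np.array(p)-s["position"])@M*100
    return np.round(np.r_[d,psi-psi_t],3)
E
python3 - <<'E'
from h import *
s,M,psi=pose(); print(np.degrees(psi),M)
K,E=cam("scene"); f=lambda u,v:(150+u/3,200+v/3)
P={"rail rear R":(150,515),"rail rear L":(556,279),"rblock outer near":(108,432),"rblock inner near":(140,424),"bar far R":(303,275),"bar near R":(275,240),"bar near L":(552,50),"bar far L":(575,75)}
for k,v in P.items(): print("scene",k,ray(K,E,f(*v),0.028 if k[0]=='r' else .03)[0,:2].round(4))
K2,E2=cam("top"); f2=lambda u,v:(190+u/2.2,150+v/2.2)
P={"rail rear R":(583,93),"rail rear L":(338,94),"rail outer R block near":(586,140),"R block inner near":(567,141),"Lblock near outer":(337,127),"L block near in":(357,127),"post top":(522,153),"screw_a":(565,200)}
for k,v in P.items(): print("top",k,ray(K2,E2,f2(*v),.066 if k[0]=='p' else .028)[0,:2].round(4))
E

```

```text
-13.335761920809142 [[-9.73035131e-01  2.30656752e-01 -3.12037955e-04]
 [ 2.30656941e-01  9.73033563e-01 -1.74938560e-03]
 [-9.98841972e-05 -1.77418737e-03 -9.99998421e-01]]
scene rail rear R [ 0.6843 -0.2711]
scene rail rear L [0.6872 0.0188]
scene rblock outer near [ 0.6245 -0.2712]
scene rblock inner near [ 0.6304 -0.2524]
scene bar far R [ 0.5972 -0.1202]
scene bar near R [ 0.5652 -0.1239]
scene bar near L [0.5385 0.1142]
scene bar far L [0.5648 0.1165]
top rail rear R [ 0.6819 -0.2739]
top rail rear L [0.6869 0.0161]
top rail outer R block near [ 0.6258 -0.2749]
top R block inner near [ 0.625  -0.2526]
top Lblock near outer [0.6473 0.0182]
top L block near in [ 0.6468 -0.0055]
top post top [ 0.6071 -0.1911]
top screw_a [ 0.5553 -0.2472]
```

```bash
python3 - <<'E'
from h import *
print(inc([.45,.30,.24],0), inc([.52,-.06,.24],0))
E
```

```text
[-36.865 -27.879  -1.787  -0.233] [-51.98  -61.293  -1.727  -0.233]
```

Emit:
arm_command:
  increments: "-36.9 -27.9 -1.8 -0.233 -1; -36.9 -27.9 -1.8 -0.233 -1; -36.9 -27.9 -1.8 -0.233 -1; -36.9 -27.9 -1.8 -0.233 -1; -36.9 -27.9 -1.8 -0.233 -1; -36.9 -27.9 -1.8 -0.233 -1; -36.9 -27.9 -1.8 -0.233 -1; -36.9 -27.9 -1.8 -0.233 -1; -36.9 -27.9 -1.8 -0.233 -1; -36.9 -27.9 -1.8 -0.233 -1; -36.9 -27.9 -1.8 -0.233 -1; -36.9 -27.9 -1.8 -0.233 -1"

```text
clock: 1.1
position: [0.4559, 0.292, 0.2408]
tool_rot: [0.019, 3.138, -0.006]
ft_force: [0.4, -1.1, 0.9]
gripper_width: 0.0149
```

Emit:
arm_command:
  increments: "-7 -36 0 0 -1; -7 -36 0 0 -1; -7 -36 0 0 -1; -7 -36 0 0 -1; -7 -36 0 0 -1; -7 -36 0 0 -1; -7 -36 0 0 -1; -7 -36 0 0 -1; -7 -36 0 0 -1; -7 -36 0 0 -1; -7 -36 0 0 -1; -7 -36 0 0 -1"

```text
clock: 2.1
position: [0.5202, -0.0588, 0.2401]
tool_rot: [0.001, -3.141, -0.001]
ft_force: [0.3, -0.7, -0.3]
gripper_width: 0.0007
```

```bash
python3 - <<'E'
from h import *
s,M,psi=pose(); print(s["clock"],s["position"],np.degrees(psi),s["gripper_width"],np.abs(s["joint_vel"]).max(), s["ft_force"])
im,d=optics.get_image("wrist"); cv2.imwrite("pics/w1.png",im); np.save("pics/w1d.npy",d); np.save("pics/w1pose.npy",np.r_[s["position"],s["tool_rot"]])
E
```

```text
2.1 [ 0.52017928 -0.05882211  0.24010157] 0.045388665297485364 0.0006596129519034887 0.022010229849437717 [ 0.29986184 -0.67051392 -0.30147103]
```

View pics/w1.png

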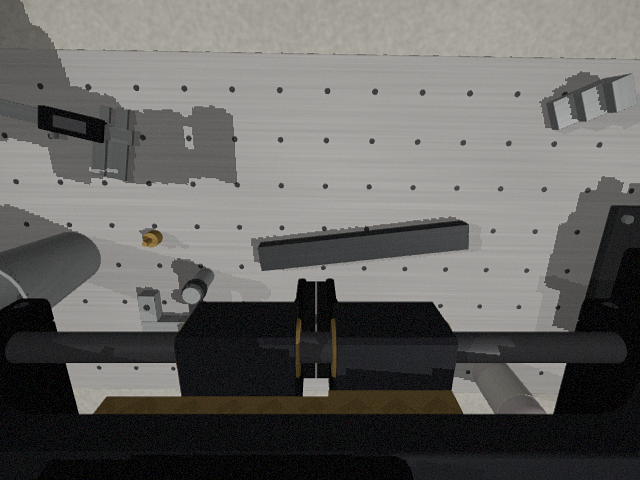

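The wrist view shows the bar's top face at about (259,247)–(468,225)–(468,247)–(262,270), the post top at (194,290), the right block at (148,303) and screw_a at (151,239). The gripper hides the rest of the rail.

```bash
python3 - <<'E'
from h import *
p=np.load("pics/w1pose.npy"); s=dict(position=p[:3],tool_rot=p[3:])
K,E=cam("wrist",s); im=cv2.imread("pics/w1.png")
for k,uv,z in [("nearR",(259,247),.03),("nearL",(468,225),.03),("farL",(469,248),.03),("farR",(262,270),.03),("post",(192,291),.066),("RB near outer",(137,290),.028),("RB near inner",(158,290),.028),("screw",(151,239),.035)]:
    print(k,ray(K,E,uv,z)[0,:2].round(4))
cv2.imwrite("pics/w1z.png",cv2.resize(im[200:330,100:500],None,fx=2,fy=2,interpolation=cv2.INTER_CUBIC))
# mask of the bar top face
hsv=cv2.cvtColor(im,cv2.COLOR_BGR2HSV); g=im.max(2)
roi=np.zeros_like(g); roi[210:274,250:480]=1
for th in(90,100,110):
    m=((g<th)&(roi>0)).astype(np.uint8); k,l,st,ce=cv2.connectedComponentsWithStats(m); i=1+st[1:,4].argmax()
    pts=np.argwhere(l==i)[:,::-1]; print(th,st[i],cv2.minAreaRect(ray(K,E,pts,.03)[:,:2].astype(np.float32)))
E
```

```text
nearR [ 0.5645 -0.1223]
nearL [0.5382 0.1119]
farL [0.5653 0.1167]
farR [ 0.5927 -0.1201]
post [ 0.6019 -0.1901]
RB near outer [ 0.6195 -0.2704]
RB near inner [ 0.6194 -0.2454]
screw [ 0.5535 -0.2411]
90 [ 257  220  212   51 6208] ((0.5629778504371643, -0.0050420016050338745), (0.043493397533893585, 0.2385004758834839), 8.242060661315918)
100 [ 252  218  217   53 6429] ((0.5633177161216736, -0.007759764790534973), (0.04614202678203583, 0.24434401094913483), 6.617160320281982)
110 [ 251  217  218   54 7096] ((0.5592783093452454, -0.008576132357120514), (0.05140744522213936, 0.24450752139091492), 8.732821464538574)
```

View pics/w1z.png

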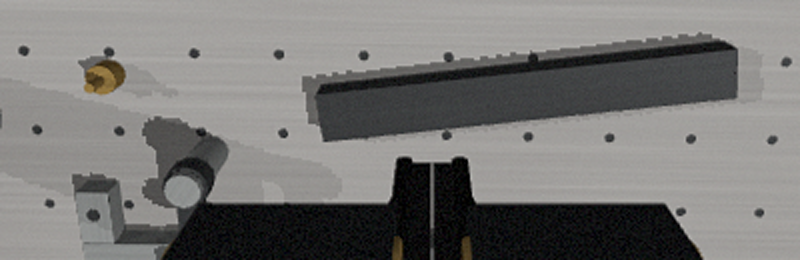

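```bash
python3 - <<'E'
from h import *
p=np.load("pics/w1pose.npy"); s=dict(position=p[:3],tool_rot=p[3:])
K,E=cam("wrist",s)
for k,uv,z in [("post",(191.5,295),.066),("RB near outer",(139,298),.028),("RB near inner",(157,296.5),.028),("RB in corner",(161.5,321),.028)]:
    print(k,ray(K,E,uv,z)[0,:2].round(4))
# nest from estimates
th=np.radians(-0.8); o=np.array([.664,-.127])
Rn=np.array([[np.cos(th),-np.sin(th)],[np.sin(th),np.cos(th)]])
for q in [(20,-147),(20,147),(-35,-147),(-35,-127),(-16,127),(-16,147),(-56,-67)]:
    P=o+Rn@(np.array(q)/1000); z=.066 if q[0]==-56 else .028
    print(q,P.round(4),"scene",((proj(*cam("scene"),[*P,z])[0]-[150,200])*3).round(),"top",((proj(*cam("top"),[*P,z])[0]-[190,150])*2.2).round(),"w",proj(K,E,[*P,z])[0].round(1))
E
```

```text
post [ 0.6067 -0.1912]
RB near outer [ 0.63   -0.2696]
RB near inner [ 0.628  -0.2478]
RB in corner [ 0.6613 -0.2468]
(20, -147) [ 0.6819 -0.2743] scene [143. 515.] top [583.  93.] w [141.7 335.5]
(20, 147) [0.6861 0.0197] scene [556. 277.] top [335.  95.] w [377.6 338.6]
(-35, -147) [ 0.627  -0.2735] scene [106. 437.] top [585. 139.] w [135.4 295.7]
(-35, -127) [ 0.6272 -0.2535] scene [136. 421.] top [568. 139.] w [152.1 295.9]
(-16, 127) [6.498e-01 2.000e-04] scene [501. 249.] top [352. 125.] w [363.2 312.8]
(-16, 147) [0.6501 0.0202] scene [527. 234.] top [335. 125.] w [379.6 313.1]
(-56, -67) [ 0.6071 -0.1932] scene [198. 323.] top [524. 153.] w [189.7 295.3]
```

```bash
python3 - <<'E'
from h import *
print(inc([.5208,-.0087,.02],np.radians(6.6)))
E
```

```text
[-0.089  4.918 22.019 -0.113]
```

Emit:
arm_command:
  increments: "0 4 0 -0.113 1; 0 4.9 0 -0.113 1; 0 4.9 3 -0.113 1; 0 4.9 6 -0.113 1; 0 4.9 9 -0.113 1; 0 4.9 12 -0.113 1; 0 4.9 15 -0.113 1; 0 4.9 17.5 -0.113 1; 0 4.9 19.5 -0.113 1; 0 4.9 21 -0.113 1; 0 4.9 22 -0.113 1; 0 4.9 22 -0.113 1"

```text
clock: 3.15
position: [0.5188, -0.009, 0.0186]
tool_rot: [0.181, -3.132, -0.001]
ft_force: [0.1, -0.1, 0.6]
gripper_width: 0.0724
```

```bash
cat > snap.py <<'E'
import sys; from h import *
t=sys.argv[1]
s,M,psi=pose(); print(s["clock"],s["position"].round(4),np.degrees(psi).round(2),s["gripper_width"].round(4),s["ft_force"].round(2))
for n in sys.argv[2:]:
    im,d=optics.get_image(n); cv2.imwrite(f"pics/{t}_{n}.png",im)
    if n=="top": cv2.imwrite(f"pics/{t}_topz.png",cv2.resize(im[140:320,200:540],None,fx=2.3,fy=2.3,interpolation=cv2.INTER_CUBIC))
np.save(f"pics/{t}_pose.npy",np.r_[s["position"],s["tool_rot"]])
E
python3 snap.py a wrist scene
```

```text
Traceback (most recent call last):
  File "snap.py", line 3, in <module>
    s,M,psi=pose(); print(s["clock"],s["position"].round(4),np.degrees(psi).round(2),s["gripper_width"].round(4),s["ft_force"].round(2))
                                                                                     ^^^^^^^^^^^^^^^^^^^^^^^^
AttributeError: 'float' object has no attribute 'round'
```

```bash
sed -i 's/s\["gripper_width"\].round(4)/round(s["gripper_width"],4)/' snap.py; python3 snap.py a wrist scene
```

```text
3.15 [ 0.5188 -0.009   0.0186] 6.63 0.0724 [ 0.07 -0.1   0.6 ]
```

View pics/a_wrist.png

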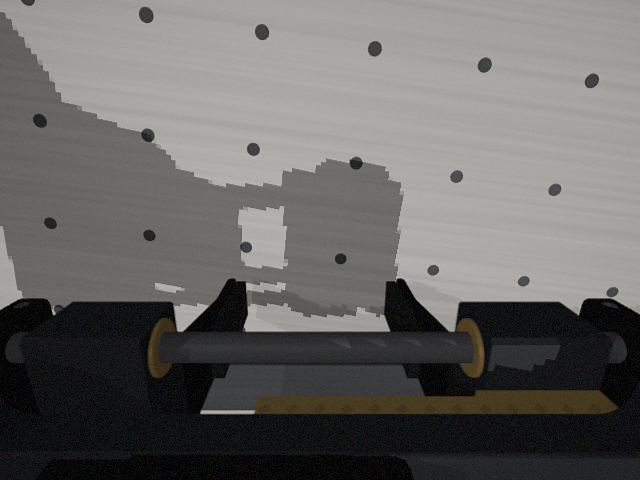

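View pics/a_scene.png

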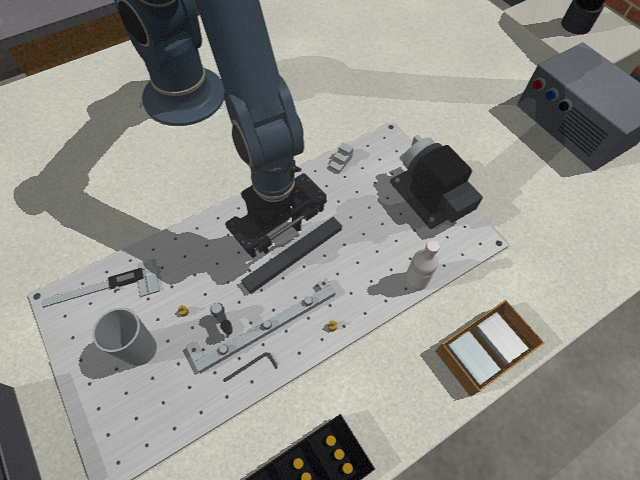

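Emit:
arm_command:
  increments: "-0.7 0 0 0 1; -1.4 0 0 0 1; -2 0 0 0 1; -2.4 0 0 0 1; -2.8 0 0 0 1; -3.2 0 0 0 1; -3.6 0 0 0 1; -4 0 0 0 1; -4.4 0 0 0 1; -4.8 0 0 0 1; -5.2 0 0 0 1; -5.5 0 0 0 1"

```text
clock: 4.25
position: [0.5729, -0.0049, 0.0204]
tool_rot: [0.177, -3.131, -0.001]
ft_force: [-5.7, -0.4, 4.5]
gripper_width: 0.0873
```

```bash
cat > bar.py <<'E'
import sys; from h import *
# bar pose from scene picture: dark mask in ROI -> top-face rectangle
O=np.array([.6645,-.125]); TH=np.radians(-.7)
c,s_=np.cos(TH),np.sin(TH); RN=np.array([[c,-s_],[s_,c]])
def tonest(p): return (np.atleast_2d(p)-O)@RN
def toworld(q): return O+RN@np.array(q)
E
python3 snap.py b scene; python3 - <<'E'
import cv2
im=cv2.imread("pics/b_scene.png"); cv2.imwrite("pics/bz.png",cv2.resize(im[180:390,150:410],None,fx=3,fy=2.85,interpolation=cv2.INTER_CUBIC))
E
```

```text
4.25 [ 0.5729 -0.0049  0.0204] 6.46 0.0873 [-5.73 -0.38  4.47]
```

View pics/bz.png

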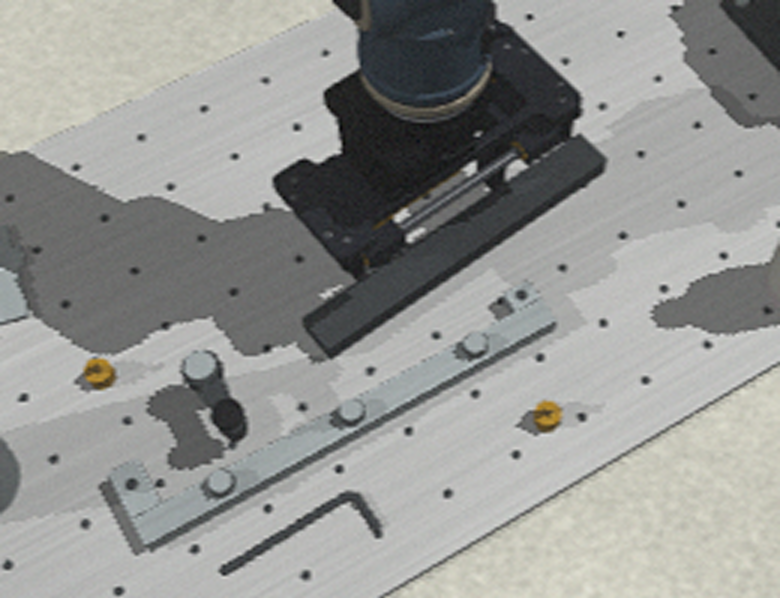

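```bash
python3 - <<'E'
from bar import *
K,E=cam("scene")
f=lambda u,v:(150+u/3,180+v/2.85)
P=[(305,320),(330,353),(604,163),(582,136)]
W=np.array([ray(K,E,f(*p),.03)[0,:2] for p in P]); print(W.round(4),"\nnest",tonest(W).round(4))
r=W[:2].mean(0); l=W[2:].mean(0); print("R",tonest(r),"L",tonest(l),np.hypot(*(r-l)))
n=tonest([r,l]); th=np.arctan2(n[0,0]-n[1,0],n[1,1]-n[0,1]); print(np.degrees(th),"line x at y=-67:",n[0,0]+(n[0,1]+.067)*np.tan(th))
print("tcp nest",tonest([.5729,-.0049]))
E
```

```text
[[ 0.599  -0.1197]
 [ 0.6289 -0.1176]
 [ 0.6005  0.1169]
 [ 0.573   0.1169]] 
nest [[-0.0655  0.0045]
 [-0.0357  0.007 ]
 [-0.0669  0.2411]
 [-0.0944  0.2407]]
R [[-0.05058332  0.00573144]] L [[-0.08067317  0.24089319]] 0.23707899285371717
7.291594578001774 line x at y=-67: -0.041277052516929764
tcp nest [[-0.09306043  0.11897196]]
```

Emit:
arm_command:
  increments: "-0.4 0 0 0 1; -0.8 0 0 0 1; -1.1 0 0 0 1; -1.4 0 0 0 1; -1.4 0 0 0 1; -1.4 0 0 0 1; -0.4 0 0 0 1; 1.5 0 0 0 1"

```text
clock: 4.97
position: [0.5632, -0.0058, 0.0212]
tool_rot: [-0.179, 3.13, -0.0]
ft_force: [0.6, 0.4, 0.2]
gripper_width: 0.087
```

```bash
python3 snap.py c scene; python3 - <<'E'
import cv2
im=cv2.imread("pics/c_scene.png"); cv2.imwrite("pics/cz.png",cv2.resize(im[180:390,150:410],None,fx=3,fy=2.85,interpolation=cv2.INTER_CUBIC))
E
```

```text
4.9667 [ 0.5632 -0.0058  0.0212] 6.53 0.087 [0.59 0.4  0.24]
```

View pics/cz.png

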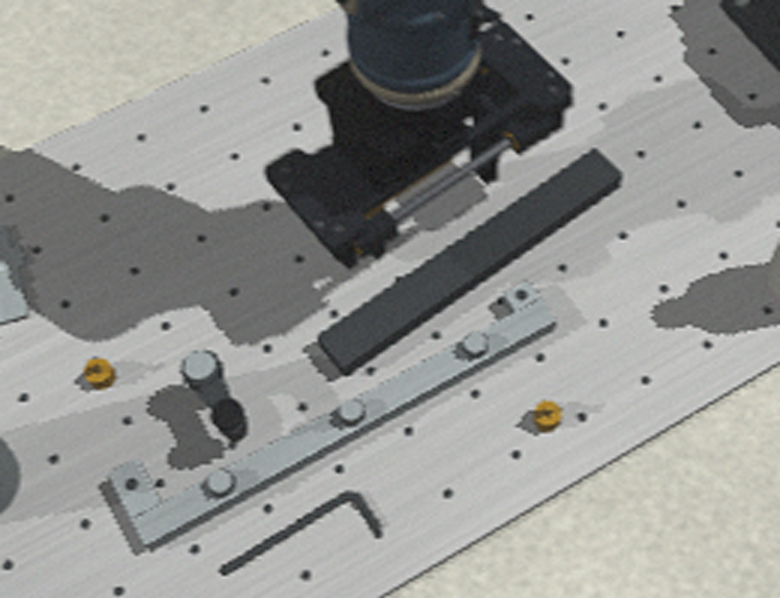

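```bash
cat > meas.py <<'E'
import sys; from bar import *
K,E=cam("scene")
def run(P):   # nearR, farR, farL, nearL in zoom pixels
    f=lambda u,v:(150+u/3,180+v/2.85)
    W=np.array([ray(K,E,f(*p),.03)[0,:2] for p in P]); print("W",W.round(4).tolist(),"\nnest",tonest(W).round(4).tolist())
    r=W[:2].mean(0); l=W[2:].mean(0); n=tonest([r,l]); th=np.arctan2(n[0,0]-n[1,0],n[1,1]-n[0,1])
    print("R",n[0].round(4),"L",n[1].round(4),"len",np.hypot(*(r-l)).round(4),"ang",np.degrees(th).round(2),"line x at -67:",(n[0,0]+(n[0,1]+.067)*np.tan(th)).round(4), "world R,L",r.round(4),l.round(4))
run([tuple(map(float,a.split(","))) for a in sys.argv[1:]])
E
python3 meas.py 320,341 346,370 620,177 598,149
```

```text
W [[0.6178, -0.1189], [0.6451, -0.1149], [0.6162, 0.1196], [0.5884, 0.1201]] 
nest [[-0.0467, 0.0056], [-0.0195, 0.0099], [-0.0513, 0.244], [-0.0791, 0.2441]]
R [-0.0331  0.0077] L [-0.0652  0.2441] len 0.2385 ang 7.73 line x at -67: -0.023 world R,L [ 0.6315 -0.1169] [0.6023 0.1198]
```

The picture shows the bar clear of the fingers, with its right end at zoom (320,341)–(346,370), so it measures 7.7° to the rail. Next I'll check the rotary clearance and the joint 7 margin for the end push.

```bash
python3 - <<'E'
from bar import *
s,M,psi=pose(); print(s["joint_positions"].round(3))
K,E=cam("top")
for uv,z in [((243,204),.01),((243,258),.01),((233,190),.09),((232,245),.1)]: print(ray(K,E,uv,z)[0,:2].round(3))
im=cv2.imread("pics/c_scene.png"); cv2.imwrite("pics/c_rot.png",cv2.resize(im[100:310,280:540],None,fx=3,fy=2.85))
E
```

```text
[-0.224  0.543  0.209  1.991 -0.184  0.627  1.79 ]
[0.666 0.283]
[0.522 0.283]
[0.688 0.294]
[0.55  0.294]
```

View pics/c_rot.png

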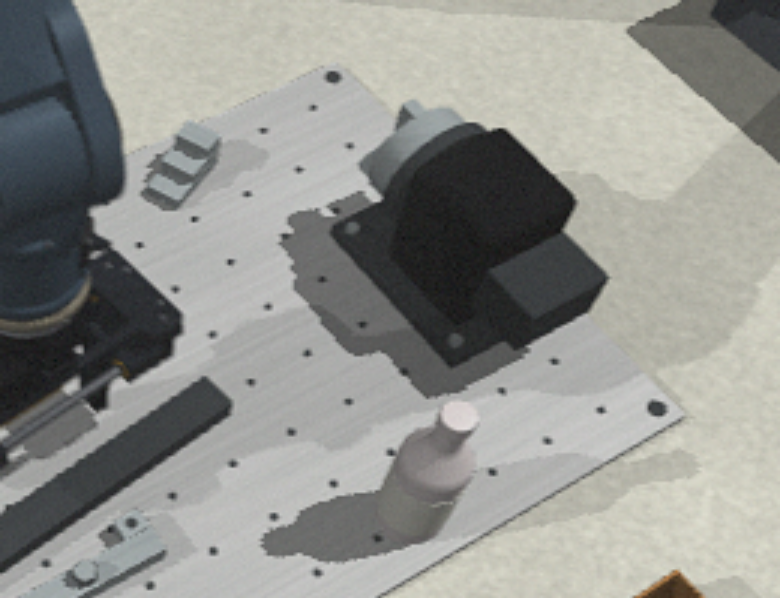

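```bash
python3 - <<'E'
from bar import *
K,E=cam("scene"); print(ray(K,E,(418.3,282.5),.01)[0], ray(K,E,(280+460/3,100+418/2.85),.16)[0])
K,E=cam("top"); print(ray(K,E,(190+190/2.2,150+20/2.2),.16)[0])
E
```

```text
[0.75263618 0.17995343 0.01      ] [0.74895271 0.17655917 0.16      ]
[0.74603467 0.17729077 0.16      ]
```

```bash
python3 - <<'E'
from h import *
print(inc([.5986,.1498,.018],np.radians(7.0)))
E
```

```text
[-5.934e+00  1.508e+01  2.270e-01 -1.000e-02]
```

Emit:
arm_command:
  increments: "0 0 -3 -0.01 -1; 0 0 -5 -0.01 -1; -2 4 -5 -0.01 -1; -4 8 -5 -0.01 -1; -5.9 12 -5 -0.01 -1; -5.9 15.1 -5 -0.01 -1; -5.9 15.1 -5 -0.01 -1; -5.9 15.1 -3 -0.01 -1; -5.9 15.1 -1 -0.01 -1; -5.9 15.1 0.2 -0.01 -1; -5.9 15.1 0.2 -0.01 -1; -5.9 15.1 0.2 -0.01 -1"

```text
clock: 6.02
position: [0.6017, 0.1501, 0.0183]
tool_rot: [0.193, -3.135, 0.0]
ft_force: [-0.9, -1.0, 0.3]
gripper_width: 0.0148
```

```bash
python3 snap.py d scene; python3 - <<'E'
import cv2
im=cv2.imread("pics/d_scene.png"); cv2.imwrite("pics/dz.png",cv2.resize(im[180:390,150:410],None,fx=3,fy=2.85,interpolation=cv2.INTER_CUBIC))
E
```

```text
6.0167 [0.6017 0.1501 0.0183] 7.03 0.0148 [-0.94 -0.96  0.34]
```

View pics/dz.png

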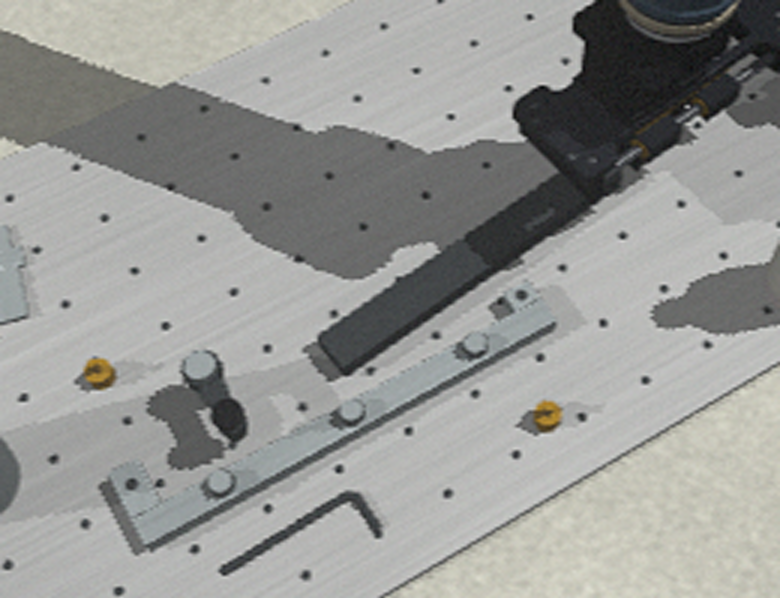

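Emit:
arm_command:
  increments: "0.3 0 0 0 -1; 0.3 -0.8 0 0 -1; 0.3 -1.5 0 0 -1; 0.32 -2.2 0 0 -1; 0.35 -2.9 0 0 -1; 0.37 -3.6 0 0 -1; 0.4 -4.3 0 0 -1; 0.42 -5 0 0 -1; 0.45 -5.7 0 0 -1; 0.47 -6.4 0 0 -1; 0.5 -7 0 0 -1; 0.5 -7 0 0 -1"

```text
clock: 7.07
position: [0.6061, 0.0799, 0.0193]
tool_rot: [-0.192, 3.134, 0.002]
ft_force: [0.3, 1.8, 1.4]
gripper_width: 0.0007
```

```bash
python3 snap.py e scene; python3 - <<'E'
import cv2
im=cv2.imread("pics/e_scene.png"); cv2.imwrite("pics/ez.png",cv2.resize(im[180:390,150:410],None,fx=3,fy=2.85,interpolation=cv2.INTER_CUBIC))
E
```

```text
7.0667 [0.6061 0.0799 0.0193] 6.99 0.0007 [0.32 1.84 1.38]
```

View pics/ez.png

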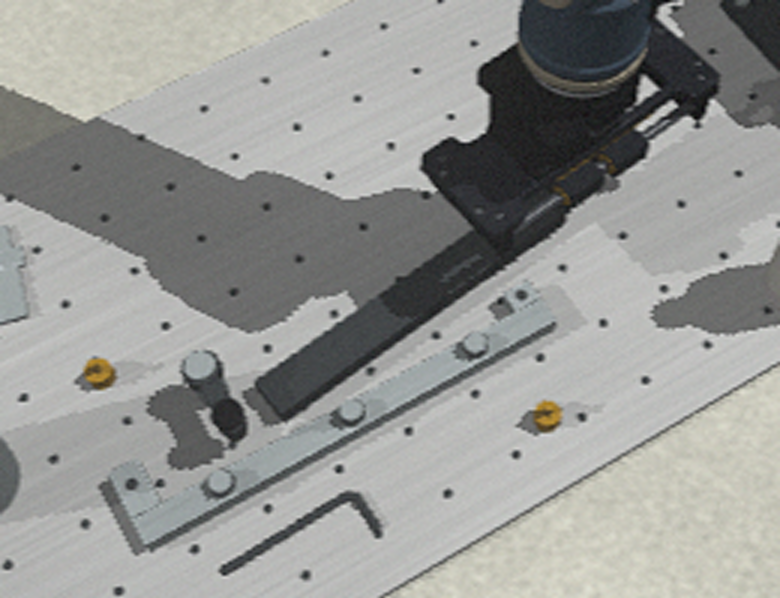

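```bash
python3 meas.py 257,381 283,414 495,262 470,233; python3 - <<'E'
from bar import *
print("tcp nest",tonest([.6061,.0799]))
E
```

```text
W [[0.6217, -0.1666], [0.6509, -0.1634], [0.628, 0.009], [0.5996, 0.0069]] 
nest [[-0.0423, -0.0421], [-0.0132, -0.0386], [-0.0382, 0.1335], [-0.0665, 0.1311]]
R [-0.0278 -0.0403] L [-0.0523  0.1323] len 0.1743 ang 8.11 line x at -67: -0.024 world R,L [ 0.6363 -0.165 ] [0.6138 0.0079]
tcp nest [[-0.06089891  0.20417124]]
```

Emit:
arm_command:
  increments: "0.03 -0.6 0 0 -1; 0.06 -1.2 0 0 -1; 0.09 -1.9 0 0 -1; 0.12 -2.6 0 0 -1; 0.15 -3.3 0 0 -1; 0.18 -4 0 0 -1; 0.2 -4.6 0 0 -1; 0.22 -5.2 0 0 -1; 0.25 -5.8 0 0 -1; 0.25 -5.8 0 0 -1"

```text
clock: 7.95
position: [0.6103, 0.0225, 0.0189]
tool_rot: [-0.193, 3.135, 0.001]
ft_force: [0.1, 3.0, 1.6]
gripper_width: 0.0005
```

```bash
python3 snap.py f scene top; python3 - <<'E'
import cv2
im=cv2.imread("pics/f_scene.png"); cv2.imwrite("pics/fz.png",cv2.resize(im[180:390,150:410],None,fx=3,fy=2.85,interpolation=cv2.INTER_CUBIC))
E
```

```text
7.95 [0.6103 0.0225 0.0189] 7.04 0.0005 [0.13 3.02 1.56]
```

View pics/fz.png

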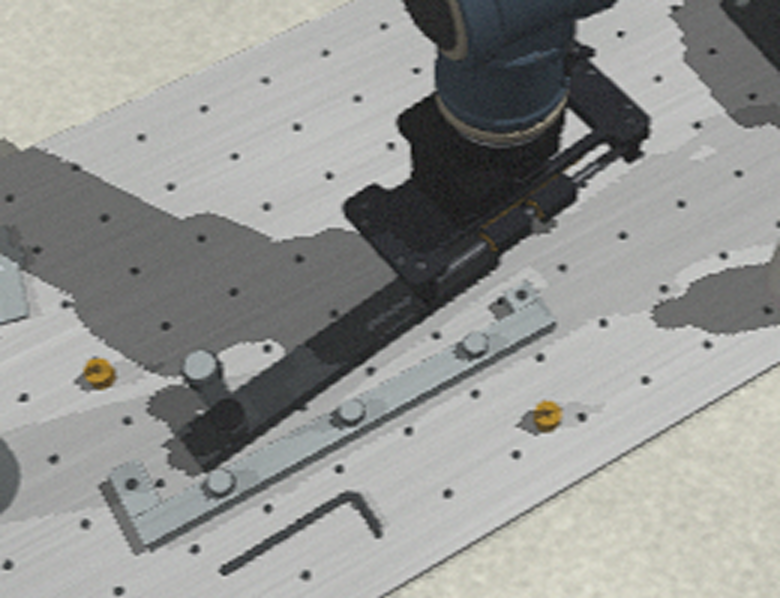

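View pics/f_topz.png

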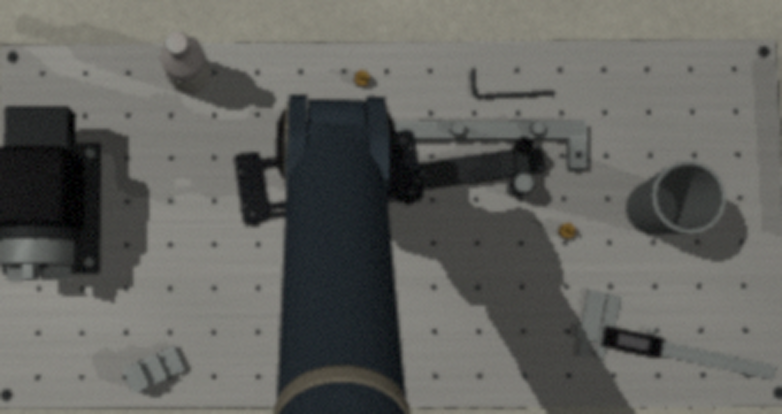

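```bash
python3 meas.py 180,433 205,467 420,315 395,283;  python3 - <<'E'
from bar import *
print("tcp nest",tonest([.6103,.0225]))
E
```

```text
W [[0.6281, -0.2236], [0.6568, -0.2206], [0.6359, -0.0543], [0.6063, -0.0559]] 
nest [[-0.0352, -0.0991], [-0.0065, -0.0957], [-0.0294, 0.0704], [-0.0591, 0.0684]]
R [-0.0209 -0.0974] L [-0.0443  0.0694] len 0.1684 ang 7.98 line x at -67: -0.0251 world R,L [ 0.6424 -0.2221] [ 0.6211 -0.0551]
tcp nest [[-0.05599796  0.14682683]]
```

Emit:
arm_command:
  increments: "0.02 -0.5 0 0 -1; 0.04 -1 0 0 -1; 0.06 -1.5 0 0 -1; 0.08 -1.9 0 0 -1; 0.1 -2.1 0 0 -1; 0.1 -2.1 0 0 -1; 0.1 -2.1 0 0 -1; 0.1 -0.6 0 0 -1"

```text
clock: 8.72
position: [0.6099, 0.0119, 0.0185]
tool_rot: [-0.186, 3.136, -0.006]
ft_force: [0.8, -0.3, 0.4]
gripper_width: 0.0005
```

```bash
python3 snap.py g scene; python3 - <<'E'
import cv2
im=cv2.imread("pics/g_scene.png"); cv2.imwrite("pics/gz.png",cv2.resize(im[180:390,150:410],None,fx=3,fy=2.85,interpolation=cv2.INTER_CUBIC))
E
```

```text
8.7167 [0.6099 0.0119 0.0185] 6.81 0.0005 [ 0.85 -0.33  0.39]
```

View pics/gz.png

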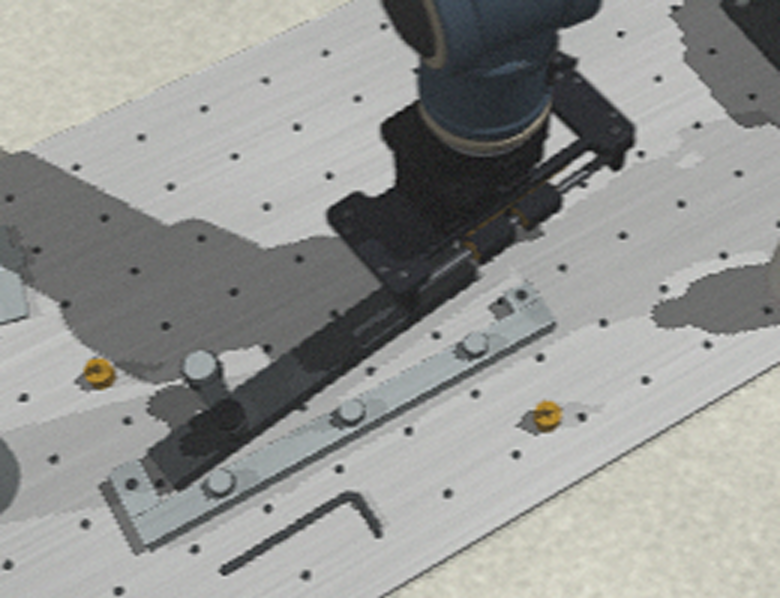

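```bash
python3 meas.py 148,456 180,487 400,328 375,297;  python3 - <<'E'
from bar import *
s,M,psi=pose(); print("tcp nest",tonest(s["position"][:2]))
print(s["position"])
E
```

```text
W [[0.6315, -0.2471], [0.6605, -0.2393], [0.6373, -0.0702], [0.6085, -0.0725]] 
nest [[-0.0315, -0.1224], [-0.0026, -0.1144], [-0.0279, 0.0544], [-0.0567, 0.0519]]
R [-0.0171 -0.1184] L [-0.0423  0.0531] len 0.1734 ang 8.36 line x at -67: -0.0246 world R,L [ 0.646  -0.2432] [ 0.6229 -0.0714]
tcp nest [[-0.05720909  0.14188488]]
[0.60902858 0.01757322 0.01803972]
```

```bash
python3 - <<'E'
from bar import *
p=toworld([-.098,.025]); print(p, inc([*p,.02],np.radians(-.7)))
E
```

```text
[ 0.56681274 -0.0988046 ] [  5.628 -11.027  -0.187   0.136]
```

Emit:
arm_command:
  increments: "0 0 -3 0 -1; 0 0 -5.5 0 -1; 2.8 -3 -5.5 0.1 1; 5.6 -6 -5.5 0.136 1; 5.6 -9 -5.5 0.136 1; 5.6 -11 -5.5 0.136 1; 5.6 -11 -5.5 0.136 1; 5.6 -11 -5 0.136 1; 5.6 -11 -3.5 0.136 1; 5.6 -11 -1.5 0.136 1; 5.6 -11 -0.2 0.136 1; 5.6 -11 -0.2 0.136 1"

```text
clock: 9.77
position: [0.5651, -0.0979, 0.0172]
tool_rot: [-0.016, -3.135, -0.001]
ft_force: [0.5, -0.4, -0.1]
gripper_width: 0.0593
```

```bash
python3 snap.py i scene; python3 - <<'E'
import cv2
im=cv2.imread("pics/i_scene.png"); cv2.imwrite("pics/iz.png",cv2.resize(im[180:390,150:410],None,fx=3,fy=2.85,interpolation=cv2.INTER_CUBIC))
from bar import *
s,M,psi=pose(); print("tcp nest",tonest(s["position"][:2]))
E
```

```text
9.7667 [ 0.5651 -0.0979  0.0172] -0.6 0.0593 [ 0.46 -0.39 -0.15]
tcp nest [[-0.098692    0.02551707]]
```

View pics/iz.png

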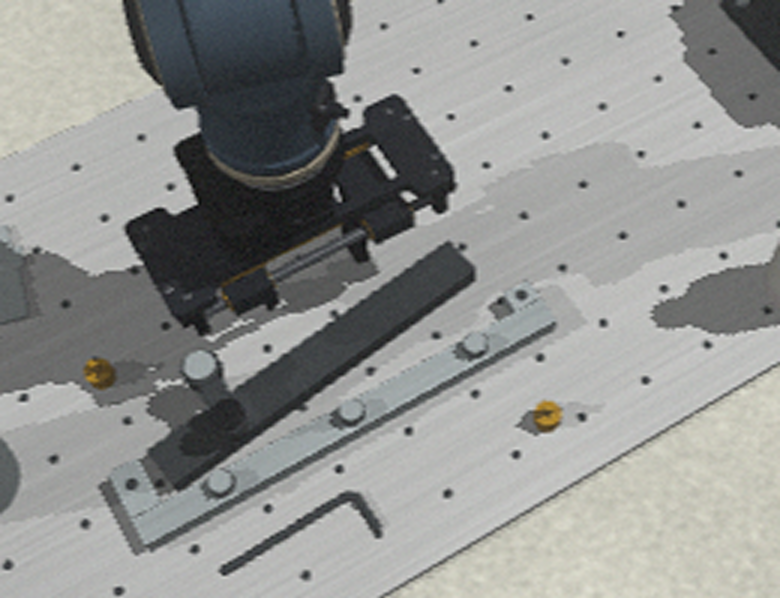

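```bash
python3 meas.py 148,456 180,487 474,270 450,243
```

```text
W [[0.6315, -0.2471], [0.6605, -0.2393], [0.6258, -0.0062], [0.5991, -0.0088]] 
nest [[-0.0315, -0.1224], [-0.0026, -0.1144], [-0.0402, 0.1183], [-0.0668, 0.1154]]
R [-0.0171 -0.1184] L [-0.0535  0.1168] len 0.2381 ang 8.8 line x at -67: -0.025 world R,L [ 0.646  -0.2432] [ 0.6125 -0.0075]
```

Emit:
arm_command:
  increments: "0 0 -0.3 0 1; 0 0 -0.3 0 1; -0.6 0 -0.3 0 1; -1.2 0 -0.3 0 1; -1.7 0 -0.3 0 1; -2.1 0 -0.3 0 1; -2.5 0 -0.3 0 1; -2.9 0 -0.3 0 1; -3.3 0 -0.3 0 1; -3.7 0 -0.3 0 1; -4 0 -0.3 0 1; -4 0 -0.3 0 1"

```text
clock: 10.82
position: [0.6091, -0.1, 0.0234]
tool_rot: [0.02, 3.139, -0.0]
ft_force: [-0.1, 1.4, 0.2]
gripper_width: 0.0873
```

```bash
python3 snap.py j scene; python3 - <<'E'
import cv2
im=cv2.imread("pics/j_scene.png"); cv2.imwrite("pics/jz.png",cv2.resize(im[180:390,150:410],None,fx=3,fy=2.85,interpolation=cv2.INTER_CUBIC))
from bar import *
s,M,psi=pose(); print("tcp nest",tonest(s["position"][:2]))
E
```

```text
10.8167 [ 0.6091 -0.1     0.0234] -0.72 0.0873 [-0.08  1.39  0.22]
tcp nest [[-0.05577153  0.024134  ]]
```

View pics/jz.png

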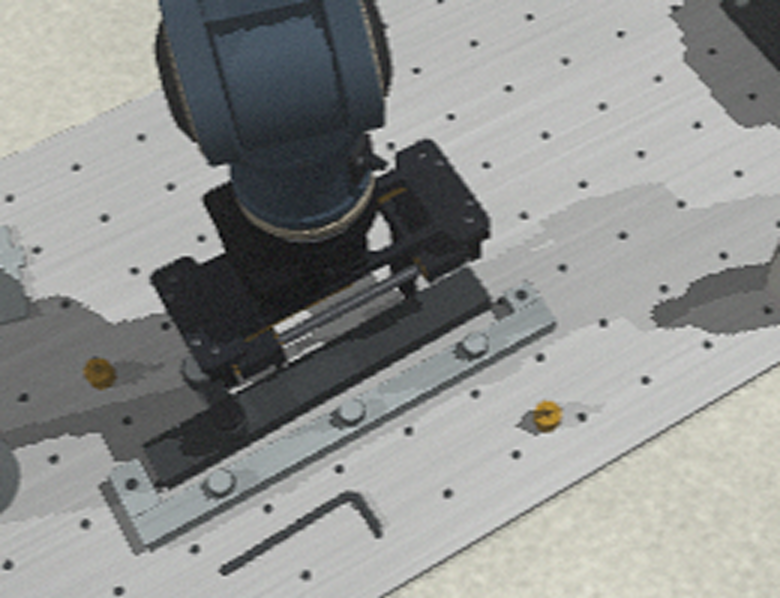

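```bash
python3 meas.py 143,444 162,485 491,300 470,269; python3 - <<'E'
from bar import *
K,E=cam("scene")
for q in [(-16,127),(-16,147),(-35,-127),(0,127),(0,-127),(-30,120),(-30,-120)]:
    P=toworld(np.array(q)/1000); u=proj(K,E,[*P,.028])[0]; print(q,((u-[150,180])*[3,2.85]).round())
im=cv2.imread("pics/j_scene.png"); cv2.imwrite("pics/jl.png",cv2.resize(im[255:300,280:350],None,fx=10,fy=10,interpolation=cv2.INTER_CUBIC))
E
```

```text
W [[0.6225, -0.2462], [0.6534, -0.248], [0.6512, -0.0089], [0.6237, -0.0081]] 
nest [[-0.0405, -0.1217], [-0.0096, -0.1232], [-0.0147, 0.1159], [-0.0423, 0.1164]]
R [-0.025  -0.1224] L [-0.0285  0.1162] len 0.2386 ang 0.83 line x at -67: -0.0258 world R,L [ 0.638  -0.2471] [ 0.6374 -0.0085]
(-16, 127) [504. 292.]
(-16, 147) [530. 278.]
(-35, -127) [140. 456.]
(0, 127) [517. 310.]
(0, -127) [164. 502.]
(-30, 120) [484. 281.]
(-30, -120) [153. 457.]
```

View pics/jl.png

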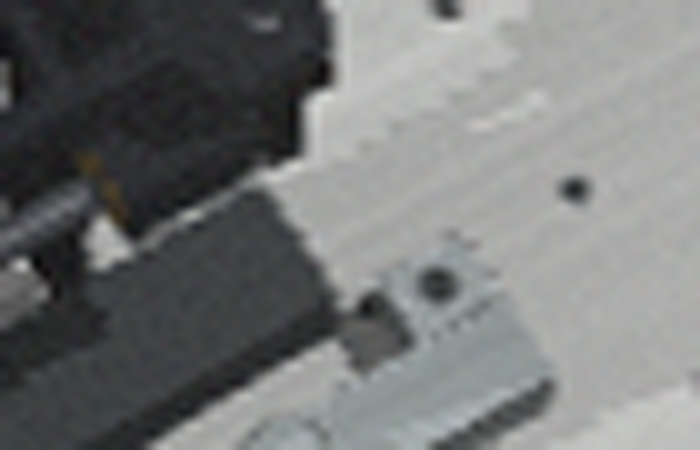

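Emit:
arm_command:
  increments: "-0.3 0 0 0 1; -0.6 0 0 0 1; -0.9 0 0 0 1; -1.1 0 0 0 1; -1.3 0 0 0 1; -1.4 0 0 0 1; -1.5 0 0 0 1; -1.5 0 0 0 1"

```text
clock: 11.53
position: [0.6216, -0.1009, 0.0233]
tool_rot: [-0.023, -3.139, -0.0]
ft_force: [-4.9, 0.7, 2.7]
gripper_width: 0.0869
```

```bash
python3 snap.py k scene; python3 - <<'E'
from bar import *
s,M,psi=pose(); print("tcp nest",tonest(s["position"][:2]))
im=cv2.imread("pics/k_scene.png"); cv2.imwrite("pics/kz.png",cv2.resize(im[250:380,175:345],None,fx=4.6,fy=4.6,interpolation=cv2.INTER_CUBIC))
E
```

```text
11.5333 [ 0.6216 -0.1009  0.0233] -0.83 0.0869 [-4.9   0.69  2.68]
tcp nest [[-0.04316231  0.02362569]]
```

View pics/kz.png

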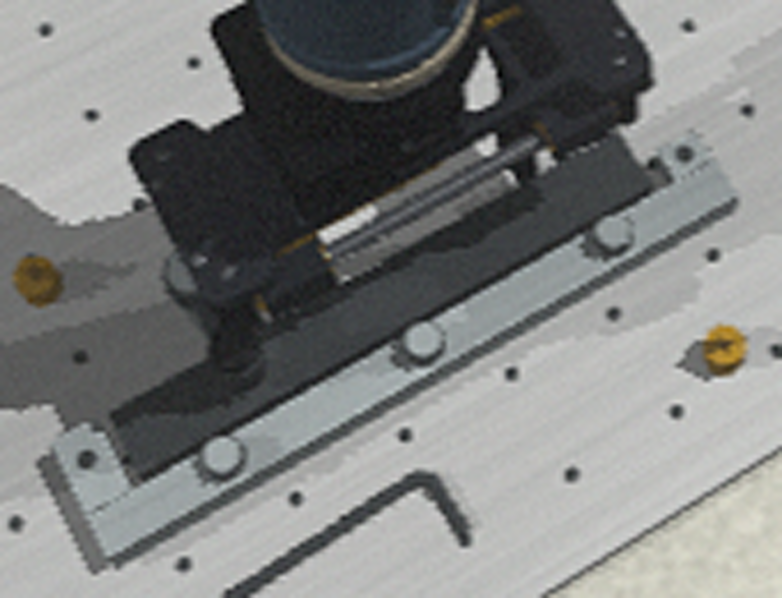

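Emit:
arm_command:
  increments: "-0.2 0 0 0 1; -0.3 0 0 0 1; -0.4 0 0 0 1; -0.4 0 0 0 1; -0.4 0 0 0 1"

```text
clock: 12.0
position: [0.6243, -0.101, 0.0233]
tool_rot: [-0.022, -3.136, -0.0]
ft_force: [-7.8, 0.1, 5.1]
gripper_width: 0.0871
```

Emit:
arm_command:
  increments: "-0.2 0 0 0 1; -0.3 0 0 0 1; -0.4 0 0 0 1; -0.4 0 0 0 1; -0.4 0 0 0 1"

```text
clock: 12.42
position: [0.6245, -0.101, 0.0231]
tool_rot: [-0.023, -3.128, -0.002]
ft_force: [-15.6, 0.7, 12.3]
gripper_width: 0.0872
```

```bash
python3 snap.py l scene; python3 - <<'E'
from bar import *
s,M,psi=pose(); print("tcp nest",tonest(s["position"][:2]),s["moment"])
im=cv2.imread("pics/l_scene.png"); cv2.imwrite("pics/lz.png",cv2.resize(im[250:380,175:345],None,fx=4.6,fy=4.6,interpolation=cv2.INTER_CUBIC))
E
```

```text
12.4167 [ 0.6245 -0.101   0.0231] -0.83 0.0872 [-15.65   0.69  12.31]
tcp nest [[-0.04031801  0.02347107]] [ 2.35973157e-01  3.52325979e+00 -5.95673963e-04]
```

View pics/lz.png

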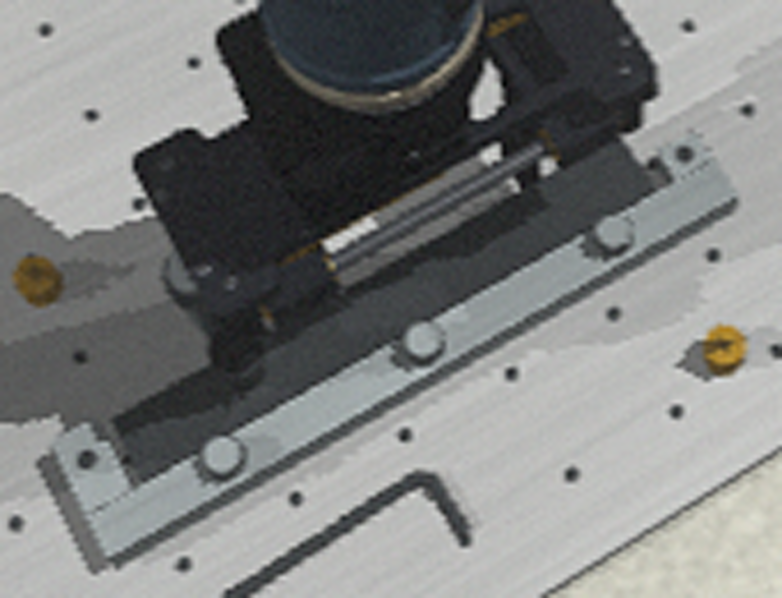

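The bar sits against the rail: the push stopped dead and force rose to 16 N, with no gap visible along the rail edge. I'll back off and look.

Emit:
arm_command:
  increments: "0.2 0 0 0 1; 0.5 0 0 0 1; 1 0 0 0 1; 2 0 0 0 1; 3 0 0 0 1; 4.5 0 0 0 1; 5 0 -2 0 1; 5 0 -6 0 1; 6 4 -10 0 1; 8 8 -14 0 1; 10 12 -18 0 1; 10 12 -18 0 1"

```text
clock: 13.47
position: [0.5346, 0.0146, 0.1978]
tool_rot: [0.021, 3.14, 0.001]
ft_force: [0.4, 0.9, -0.0]
gripper_width: 0.0868
```

Emit:
arm_command:
  increments: "0 4 0 0 1; 0 8 0 0 1; 0 12 0 0 1; 0 16 0 0 1; 0 20 0 0 1; 0 22 0 0 1; 0 22 0 0 1"

```text
clock: 14.05
position: [0.5369, 0.2408, 0.1963]
tool_rot: [0.005, 3.141, 0.006]
ft_force: [-0.5, 0.6, 0.8]
gripper_width: 0.0872
```

```bash
python3 snap.py m scene top; python3 - <<'E'
from bar import *
im=cv2.imread("pics/m_scene.png"); cv2.imwrite("pics/mz.png",cv2.resize(im[250:380,175:345],None,fx=4.6,fy=4.6,interpolation=cv2.INTER_CUBIC))
im=cv2.imread("pics/m_top.png"); cv2.imwrite("pics/mt.png",cv2.resize(im[150:260,320:480],None,fx=4.8,fy=4.8,interpolation=cv2.INTER_CUBIC))
E
```

```text
14.05 [0.5369 0.2408 0.1963] -0.19 0.0872 [-0.52  0.65  0.75]
```

View pics/mz.png

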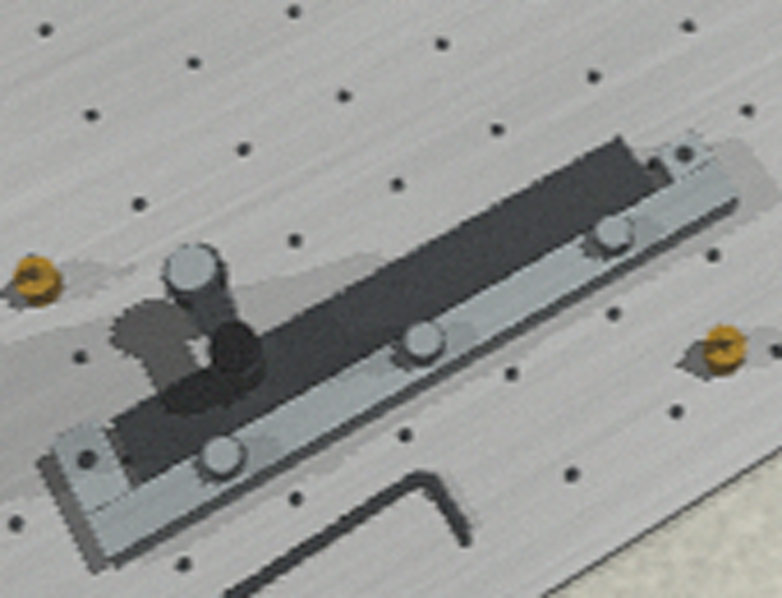

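View pics/mt.png

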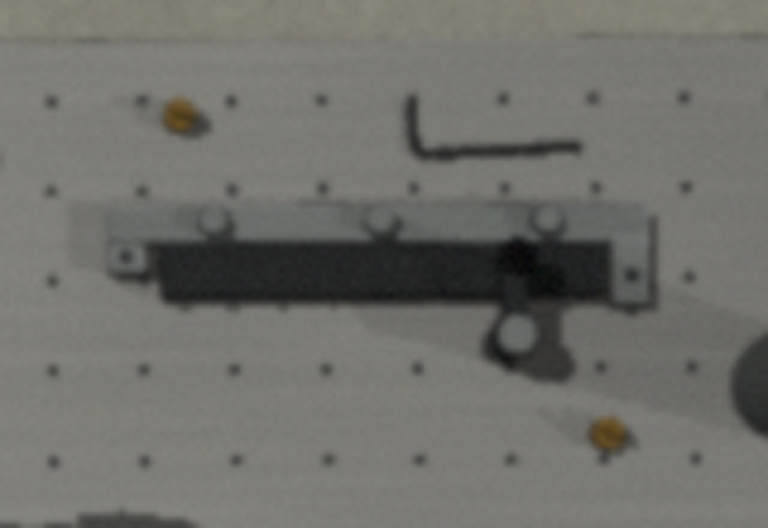

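View pics/m_scene.png

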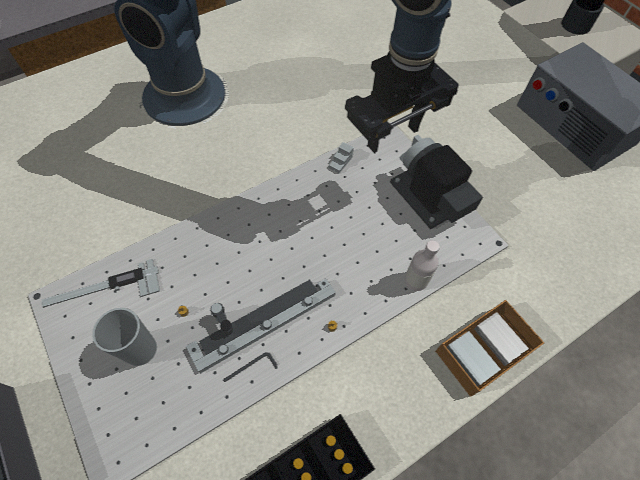

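```bash
python3 - <<'E'
from bar import *
K,E=cam("scene"); f=lambda u,v:(175+u/4.6,250+v/4.6)
for k,uv,z in [("bar farL",(665,181),.03),("bar nearL",(620,137),.03),("bar nearR",(108,425),.03),("bar farR",(136,484),.03),("rail top front mid",(380,352),.028),("RB near inner",(105,425),.028),("rail rearL",(738,200),.028),("rail rearR",(107,564),.028)]:
    print("scene",k,(tonest(ray(K,E,f(*uv),z)[0,:2])*1000).round(1))
K,E=cam("top"); f=lambda u,v:(320+u/4.8,150+v/4.8)
for k,uv,z in [("bar farL",(160,243),.03),("bar nearL",(163,301),.03),("bar nearR",(612,298),.03),("bar farR",(612,241),.03),("RB inner",(612,280),.028),("LB near in",(148,275),.028),("rail rearL",(108,208),.028),("rail rearR",(652,205),.028)]:
    print("top",k,(tonest(ray(K,E,f(*uv),z)[0,:2])*1000).round(1))
def cen(n,img,roi):
    im=cv2.imread(img); h=cv2.cvtColor(im,cv2.COLOR_BGR2HSV); m=cv2.inRange(h,(10,120,60),(30,255,255)); m2=np.zeros_like(m); x0,y0,x1,y1=roi; m2[y0:y1,x0:x1]=m[y0:y1,x0:x1]
    k,l,st,ce=cv2.connectedComponentsWithStats(m2); return [(c.round(1).tolist(),int(s[4])) for c,s in zip(ce[1:],st[1:]) if s[4]>15]
print(cen("s","pics/scene0.png",(160,280,360,350)),cen("s","pics/m_scene.png",(160,280,360,350)))
a=cv2.imread("pics/scene0.png"); b=cv2.imread("pics/m_scene.png")
E
```

```text
scene bar farL [[ -1.2 121.3]]
scene bar nearL [[-28.9 115.6]]
scene bar nearR [[ -28.2 -125.7]]
scene bar farR [[  -0.6 -126.2]]
scene rail top front mid [[  1.4 -18.3]]
scene RB near inner [[ -29.6 -126.8]]
scene rail rearL [[ 21.9 143.7]]
scene rail rearR [[  21.4 -149.1]]
top bar farL [[ -0.8 116.4]]
top bar nearL [[-32.6 115.2]]
top bar nearR [[ -32.9 -127.1]]
top bar farR [[  -1.8 -128.1]]
top RB inner [[ -22.8 -127.9]]
top LB near in [[-18. 123.]]
top rail rearL [[ 19.1 144.3]]
top rail rearR [[  18.1 -150.8]]
[([182.8, 310.3], 69), ([332.0, 325.4], 68)] [([182.7, 310.3], 70), ([332.0, 325.4], 70)]
```

```bash
python3 - <<'E'
from plant import ctrl
s=ctrl.read_state(); print(s["clock"],abs(s["joint_vel"]).max()); print(ctrl.job_done())
E
```

```text
14.15 0.036520744607289615
the job is handed in; nothing more can be done
None
```

The bar is in the nest, flush against the rail, and I handed the job in at about 14 s. No verdict was reported.

**What I did:**
- I pushed the bar sideways with the open fingertips, at about 8° to the rail.
- I then pushed its left end with the shut fingers until the right end lay behind the post. It measured nest x ≈ -17 mm, y ≈ -118 mm there, with the left end at x ≈ -53 mm.
- Last, I swung the left end in and pressed the near side until the bar stopped. The force rose to about 16 N with no further travel.
- The bar was never pinched or lifted.

**Last checks (both fixed cameras, arm withdrawn):**
- **Flush:** the far side measures within about 2 mm of the rail at both ends.
- **Position along the rail:** the right end is at y ≈ -125 to -128 mm, close to or touching the right block. The left end is at y ≈ +113 to +118 mm, so both ends are inside the limits. The right limit is the tighter one, but the block itself stops the bar at -127 mm.
- **Camera disagreement:** the two cameras differ by 1–5 mm, a little more than the stated 2 mm calibration error in places.
- **Other things:** both thumb screws are at the same pixel positions as at the start, and the rest looks unmoved by eye. The arm was clear of everything.

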